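Clamp the drain sleeve on the balcony ledge

TASK

The drain fitting on the ledge still lacks its hose clamp. Take the steel band clamp from its wooden rest, slide it over the sloping barbed stub and down the black sleeve until it meets the collar, and only then turn its wing key clockwise until the clamp is snug and grips the sleeve squarely. Let go and leave the clamp there, without upsetting the bowl or the cup.

Things in the scene. Friction and masses are not known exactly. Their poses are not given: they have to be found in the camera images.
- stub: Sloping barbed stub of the grey fixed drain fitting (pipe 38 mm thick on a 110 x 100 mm flange). Origin: centre of the outer face of its 43 mm collar, 78 mm above the ledge. x axis: along the stub, out of its open end, rising 32 degrees above level; z up, square to the stub, so 32 degrees off vertical. Black stiff sleeve, 32 mm diameter, from x = 0 to 37 mm. A seated clamp's centre is at x = 9 mm.
- stub_tip (a point): Open tip of the stub, 64 mm from the collar's face along the stub's x axis; same axes. The barbed end from 41 mm to here is at most 27.6 mm in diameter and tapers to 21 mm at the tip.
- clamp_center (a point): Centre of the loose steel band clamp (about 0.1 kg), on the band's axis. x: the band's axis; z: along the screw towards its key, up while it stands in the rest. Band 36 mm inner, 41 mm outer diameter, 18 mm wide (9 mm either side of this point), with a flat foot 26 mm wide reaching 25 mm below. Either end may go on first, with the screw on either side of the stub.
- clamp_housing (a point): Centre of the clamp's screw housing, a steel block 16 x 13 x 28 mm (x, y, z) beside the band, 26.5 mm to +y and 6 mm to +z of the clamp's centre, same axes. The screw runs through it along z. On the other side, at y = -23.5 mm from the clamp's centre, is a block 6 mm thick.
- key_grip (a point): Centre of the clamp's black wing key: a bar 27 mm long (x), 9 mm thick (y), 22 mm high (z, the screw's axis, pointing away from the housing). It lies 26.5 mm to +y and 37 mm to +z of the clamp's centre and turns with the screw; nothing else reaches above its lower edge. The clamp can be lifted and carried by this key: the screw is stiff enough (0.04 N m) to stay where it is left.
- key (a joint): Turn of the wing key, rad, growing clockwise seen from the key's top; starts at 0 to 0.4, firm end stop 3.0. Two jaws inside the band, at its +y and -y, are 35 mm apart at 0 and each closes 0.75 mm per rad: they meet the 32 mm sleeve at about 2 rad, then press on it, the turning (0.04 N m before) growing a little stiffer. 2.1 up to the stop is snug; it does not spring back.
- rest: Wooden rest, 50 x 70 x 20 mm with an open pocket 26 x 46 mm whose floor is 5 mm above the ledge; the clamp stands in it upright on its foot, key up. Fixed. Origin under its centre; x along the band's axis.
- bowl: Bystander: white bowl, 100 mm across, 50 mm tall; origin under its centre
- cup: Bystander: steel cup, 64 mm across, 70 mm tall; origin under its centre
- clamp: The band clamp as a whole, for its speed and contact; origin under its foot, 25 mm below point clamp_center, same axes.
Things that resemble listed ones, but are neither listed nor needed, are in the scene too. What is shaped like the clamp but blue or pink is not meant. Leave any purple look-alike of the part that bears stub alone.

How it is judged:
By the outcome, as a careful person would: the job done as asked, in the order asked, and still so for the second after the job is handed in, with the robot touching nothing.
It also fails if it takes over 54 s, if anything falls off the work surface, if the arm or the gripper's body presses on something with over 40 N, if the wrist force passes 120 N, or if a joint passes its speed limit or range.

ROBOT

A 6-joint arm with a two-finger parallel gripper is mounted at the origin on the work surface. World frame = base frame: x ahead of the robot, y to its left, z up, the work surface at z = 0. Lengths are in m, angles in degrees, forces in N, time in s.
With the tool pointing down it reaches from about 0.25 to 0.725 m from the base axis. Payload 9.7 kg.
Tool frame: the origin (TCP) lies between the finger pads; the fingertips stand 19 mm ahead of it and the grasp point (between the pads) is the TCP; z points along the fingers, y is the line along which they close (so a half turn about z gives the same grasp; the last joint's range is limited). The gripper opens to 85 mm and grips with 20 to 120 N. Pads are 22 mm wide; open, the fingers measure 114 mm over their backs; the gripper's body (76 mm by 85 mm) begins 54 mm behind the grasp point. The pads swing forward as they close: fully open they stand 13 mm farther back than shut.
Start: joints at [-67.437, 4.979, 10.078, 95.1, 0, 90], TCP at [0.211, -0.508, 0.25] pointing down, gripper open.
Joint ranges: [-179.16, 179.16], [-48.56, 103.87], [-65.8, 70.77], [-126.05, 130.52], [-82.76, 87.17], [-180, 180]. Speed limits (degrees/s): [127.2, 127.2, 147.25, 180, 180, 180].

INTERFACE

Orientations are given as [roll, pitch, yaw] about the fixed x, y, z axes, in that order (R = Rz(yaw) Ry(pitch) Rx(roll)).
In Python, from workcell import telemetry, camera, calibration, workorder gives the robot as it stands.
- The arm moves only by the tool play_rows, never from a script. Its argument "increments" is a list of rows, each a list of 3 entries, a list of its own where there are three numbers: the shift along the tool's x, y, z in mm, then the turn, a rotation vector about the tool's x, y, z in degrees, then the closure, from 0 (fully open) to 1 (shut). In form: [[[x, y, z], [ax, ay, az], jaw], ...]. A call has 1 to 20 rows; each row is the pose to reach, as a shift and turn from the pose commanded when the call began, along the tool's axes at that moment; what a row does not reach only later rows make up. A row lasts 1/10 s, in which the tool goes at most 50 mm and 8.59 degrees, less where a joint would pass 70% of its speed; a pose out of reach is approached as far as the arm can. A call with a gripper value outside its range is refused whole. The fingers move at their own pace and stop on an object; "grip_force" is the grip in N (left out, the last holds). Time passes only in rows, so rows that repeat a pose let the fingers close. It gives the time, the measured TCP pose, the force, the opening and the grip force at its end, in the units of the state.
- telemetry.get_obs(): the state, without advancing time (a new reading comes with each control period).
- camera(name): name is "scene" or "top" or "wrist"; returns (picture, depth): 420x560x3 uint8, red, green, blue; 420x560 float32, m along the optical axis (not along the pixel's ray), 0 where there is no reading.
- calibration(name): a dict with "vertical_fov" (degrees; the focal length in pixels is half the picture's height over the tangent of half this angle, whatever the lens; pixels are square), "cx", "cy" (the principal point, pixels), "k1" (the pictures are not rectified: a ray, as slopes to the right and down, at radius r is drawn at 1 + k1 r^2 times it, then the intrinsics apply), "rvec" (rotation vector, rad) and "tvec" (3), from world to camera coordinates, as OpenCV has them; the wrist camera has in their place "hand_eye" (4x4, takes a point from camera to tool coordinates, whose origin is the TCP and whose axes are the flange's). Camera axes: x right, y down, z forward; pixel columns grow to the right and rows downward; lengths in m; the calibration is good to about 2 mm. A picture is of the moment at which its call begins: read the wrist's pose just before it. calibration takes no time and is no camera call.
- workorder.job_done(): hands the job in; it is judged then, once.
The state is a dict: "time": time; "q": joint angles; "qd": joint speeds; "joint_efforts": joint torques, N m; "ee_pos": TCP position; "tcp_rot": TCP orientation; "wrist_force": force on the tool from outside, world axes, zero at the start; "torque": the same for the moment, N m; "opening": finger opening in m; "grasp_force": force on a finger pad.
Only numpy, scipy, OpenCV 4.12 (cv2) and the standard library are available. Lean on these libraries where they do the work, as an engineer would, in place of code of your own. Each camera call takes 0.05 s, during which the arm holds its last target. There are 200 camera calls.

## Working session

There is one attempt and no reset: what is moved stays moved. The work goes in short steps, Python scripts to look and compute and a tool call to move; the robot and the scene stay as the last step left them, time stands still between calls to the robot, and variables do not carry over. Pictures are saved under pics/ and viewed, at most 10 in all, crops included, and the job is handed in when it is done.

Besides the shell and the picture viewer there is one more tool, called after "Emit:" in YAML: its name, and indented under it one key for each argument. play_rows: Moves the arm, as the interface text tells. Its arguments: {"type":"object","properties":{"increments":{"type":"array"},"grip_force":{"type":"number"}},"required":["increments"]}

```bash
mkdir -p pics; ls
cat > h.py <<'E'
import numpy as np,cv2
from scipy.spatial.transform import Rotation as R
from workcell import telemetry,camera,calibration,workorder
def T_tool():
    o=telemetry.get_obs(); T=np.eye(4); T[:3,:3]=R.from_euler('xyz',o['tcp_rot'],degrees=True).as_matrix(); T[:3,3]=o['ee_pos']; return T
def c2w(name):
    c=calibration(name)
    if 'hand_eye' in c: return T_tool()@np.array(c['hand_eye'])
    T=np.eye(4); Rm=cv2.Rodrigues(np.array(c['rvec'],float))[0]; T[:3,:3]=Rm.T; T[:3,3]=-Rm.T@np.array(c['tvec'],float).ravel(); return T
def slopes(name):
    c=calibration(name); f=210/np.tan(np.radians(c['vertical_fov']/2))
    v,u=np.mgrid[0:420,0:560]; xd=(u-c['cx'])/f; yd=(v-c['cy'])/f
    x,y=xd.copy(),yd.copy()
    for _ in range(20):
        s=1+c['k1']*(x*x+y*y); x=xd/s; y=yd/s
    return x,y
def shot(name):
    T=c2w(name); im,d=camera(name); x,y=slopes(name)
    P=np.stack([x*d,y*d,d],-1)@T[:3,:3].T+T[:3,3]; P[d==0]=np.nan
    return im,d,P,T
E
python3 - <<'E'
from h import *
o=telemetry.get_obs();print(o)
for n in ['scene','top']:
    im,d,P,T=shot(n); np.savez('%s0.npz'%n,im=im,d=d,P=P,T=T); print(n,calibration(n),np.isfinite(P[...,0]).mean())
    cv2.imwrite('pics/%s0.png'%n,cv2.resize(im[...,::-1],(800,600)))
E
```

```text
pics
{'time': 0.0, 'q': array([-6.74389155e+01,  5.01076460e+00,  1.00348204e+01,  9.50999458e+01,
       -6.97357166e-04,  8.99990216e+01]), 'qd': array([ 0.01425163,  0.09030101,  0.05283751,  0.00144373,  0.00841476,
       -0.07139629]), 'joint_efforts': array([ 2.45891359e-03, -5.20392680e+01,  4.64802361e+01,  1.60681171e-02,
        1.26129103e-04,  4.30378591e-06]), 'ee_pos': array([ 0.21093573, -0.50772068,  0.24958956]), 'tcp_rot': array([-1.79924110e+02,  6.96060626e-04,  2.25620638e+01]), 'wrist_force': array([ 0.04479616, -0.00436448, -1.0877288 ]), 'torque': array([0.04873541, 0.04129759, 0.01910102]), 'grasp_force': 0.0, 'opening': 0.08552151761427605}
scene {'vertical_fov': 53.000886892508184, 'cx': 271.9570250863546, 'cy': 197.78082431759077, 'k1': -0.11034237234450361, 'rvec': array([ 2.29638221,  0.6398855 , -0.26328537]), 'tvec': array([-0.40399888, -0.0855812 ,  1.30792135])} 0.9961607142857143
top {'vertical_fov': 47.08751149688919, 'cx': 277.0851019657599, 'cy': 202.8487592295524, 'k1': -0.006051410649760038, 'rvec': array([ 2.14980703, -2.15772383,  0.17360799]), 'tvec': array([0.01134816, 0.49141634, 1.03970048])} 0.9959523809523809
```

View pics/scene0.png

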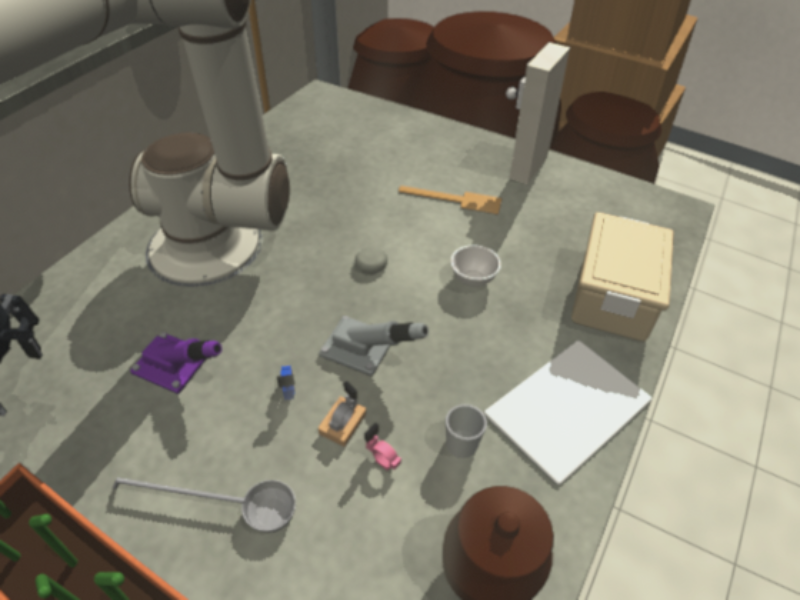

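View pics/top0.png

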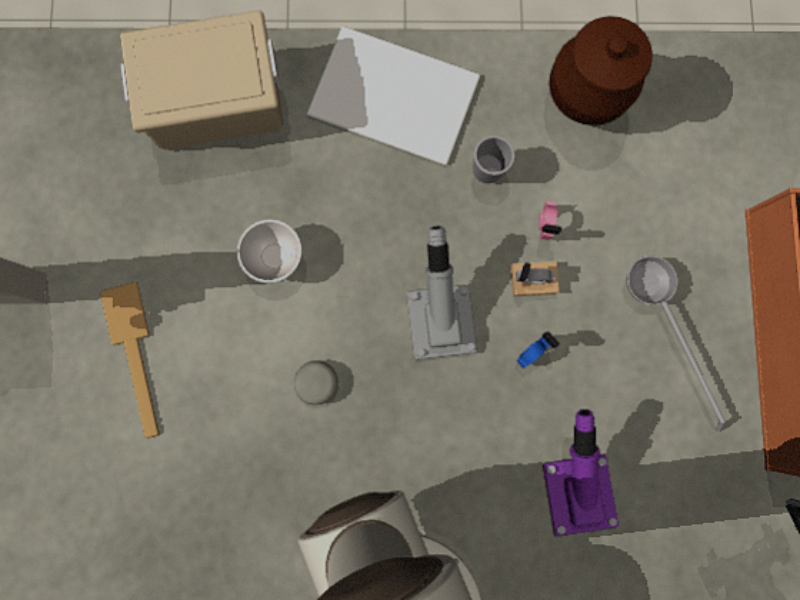

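The scene view shows the grey stub with its black sleeve near (400,332) and the clamp in the rest at (343,415). In the top view the sleeve is at (438,252), the tip at (436,232), the clamp and rest at (535,278) and the key at (524,272). The bowl is at (270,250) and the cup at (493,158).

Run:
```python
from h import *
z=np.load('top0.npz');im,P=z['im'].astype(int),z['P']
s=.7
def crop(x0,x1,y0,y1): return slice(int(y0*s),int(y1*s)),slice(int(x0*s),int(x1*s))
g=im.max(-1)
# sleeve
def pts(c,m): 
    p=P[c].reshape(-1,3); return p[m.reshape(-1)&np.isfinite(p[:,0])]
c=crop(415,460,220,280); h=P[c][...,2]
p=pts(c,(g[c]<60)&(h>.08)); print('sleeve n',len(p),p.mean(0),p.min(0),p.max(0))
# grey stub barrel all: points high
c=crop(405,470,222,350); p=pts(c,P[c][...,2]>.03)
print('stub pts',len(p))
# ridge by x slices
for x in np.arange(p[:,0].min(),p[:,0].max(),.008):
    q=p[(p[:,0]>=x)&(p[:,0]<x+.008)]
    if len(q)>5: print('x %.3f n%d ztop %.4f ymid %.4f w %.4f'%(x,len(q),np.percentile(q[:,2],95),(q[:,1].min()+q[:,1].max())/2,np.ptp(q[:,1])))
c=crop(500,570,255,300); H=P[c][...,2]
p=pts(c,(g[c]<70)&(H>.06));print('key',len(p),p.mean(0),p.min(0),p.max(0))
r=cv2.minAreaRect((p[:,:2]*1000).astype(np.float32));print(r)
i=im[c];m=(i[...,0]-i[...,2]>50);p=pts(c,m);print('rest',len(p),p.mean(0),cv2.minAreaRect((p[p[:,2]>.012][:,:2]*1000).astype(np.float32)),np.median(p[:,2]))
p=pts(c,(~m)&(H>.03));print('clamp',p.mean(0),p.min(0),p.max(0))
cv2.imwrite('pics/c0.png',np.hstack([cv2.resize(im[crop(400,480,215,305)].astype(np.uint8)[...,::-1],None,fx=6,fy=6,interpolation=0),cv2.resize(im[crop(495,575,215,305)].astype(np.uint8)[...,::-1],None,fx=6,fy=6,interpolation=0)]))
```

```text
sleeve n 263 [ 0.53132719 -0.05205025  0.09998602] [ 0.51024754 -0.07085783  0.08103526] [ 0.57555788 -0.03628273  0.1219935 ]
stub pts 1520
x 0.404 n61 ztop 0.0433 ymid -0.0660 w 0.0461
x 0.412 n90 ztop 0.0438 ymid -0.0673 w 0.0492
x 0.420 n80 ztop 0.0450 ymid -0.0650 w 0.0484
x 0.428 n81 ztop 0.0480 ymid -0.0653 w 0.0492
x 0.436 n88 ztop 0.0512 ymid -0.0631 w 0.0485
x 0.444 n85 ztop 0.0583 ymid -0.0632 w 0.0492
x 0.452 n90 ztop 0.0618 ymid -0.0622 w 0.0512
x 0.460 n87 ztop 0.0680 ymid -0.0613 w 0.0494
x 0.468 n80 ztop 0.0726 ymid -0.0614 w 0.0489
x 0.476 n68 ztop 0.0788 ymid -0.0595 w 0.0354
x 0.484 n71 ztop 0.0821 ymid -0.0584 w 0.0375
x 0.492 n68 ztop 0.0877 ymid -0.0581 w 0.0376
x 0.500 n75 ztop 0.0954 ymid -0.0563 w 0.0347
x 0.508 n69 ztop 0.0956 ymid -0.0548 w 0.0405
x 0.516 n72 ztop 0.0981 ymid -0.0553 w 0.0407
x 0.524 n64 ztop 0.1045 ymid -0.0565 w 0.0360
x 0.532 n64 ztop 0.1097 ymid -0.0534 w 0.0304
x 0.540 n57 ztop 0.1139 ymid -0.0525 w 0.0319
x 0.548 n59 ztop 0.1158 ymid -0.0512 w 0.0298
x 0.556 n53 ztop 0.1199 ymid -0.0507 w 0.0259
x 0.564 n40 ztop 0.1227 ymid -0.0505 w 0.0256
x 0.572 n18 ztop 0.1166 ymid -0.0495 w 0.0191
key 58 [ 0.51282223 -0.18508105  0.07494677] [ 0.5010929  -0.19104887  0.06033734] [ 0.52616867 -0.17911111  0.08244158]
((513.9473266601562, -186.05148315429688), (8.244058609008789, 24.973600387573242), 72.39876556396484)
rest 402 [ 0.50929761 -0.21103483  0.0189248 ] ((513.540283203125, -212.89794921875), (50.0205078125, 69.57585906982422), 3.595513343811035) 0.019669189816293176
clamp [ 0.51416157 -0.20492473  0.05312381] [ 0.5010929  -0.23976017  0.0314795 ] [ 0.52837443 -0.17911111  0.08244158]
```

View pics/c0.png

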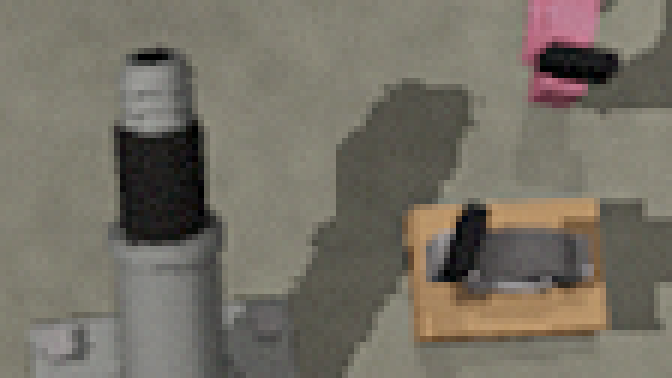

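The left crop shows the stub with its sleeve and collar. The right crop shows the grey clamp in its rest, with the key towards world +y and already turned about 0.37 rad. Next I fit the axes from both cameras.

```bash
cat > fit.py <<'E'
from h import *
from scipy.optimize import least_squares
def fit_stub(im,P,verbose=''):
    g=im.max(-1); near=(np.abs(P[...,0]-.53)<.06)&(np.abs(P[...,1]+.053)<.04)&(P[...,2]>.06)
    m=near&(g<60)
    n,l,st,_=cv2.connectedComponentsWithStats(m.astype(np.uint8)); m=l==1+np.argmax(st[1:,4])
    m2=cv2.erode(m.astype(np.uint8),np.ones((3,3)))>0
    p=P[m2]
    def ax(y): return np.array([np.cos(y)*np.cos(.5585),np.sin(y)*np.cos(.5585),np.sin(.5585)])
    def res(v):
        a=ax(v[0]); o=np.array([.51,v[1],v[2]]); d=p-o; return np.linalg.norm(d-np.outer(d@a,a),axis=1)-.016
    r=least_squares(res,[.1,-.055,.08],loss='soft_l1',f_scale=.001)
    a=ax(r.x[0]);o=np.array([.51,r.x[1],r.x[2]]);t=(P[m]-o)@a
    print(verbose,'yaw %.2f'%np.degrees(r.x[0]),'rms %.4f'%np.std(r.fun),len(p),'t',np.percentile(t,[1,3,97,99]).round(4))
    lo,hi=np.percentile(t,[2,98]); mid=(lo+hi)/2-.0185
    # where axis reaches z=.078
    print('  collar from colour',(o+a*mid).round(4),' from z=.078',(o+a*(.078-o[2])/a[2]).round(4),'tip',(o+a*(mid+.064)).round(4))
E
python3 - <<'E'
from fit import *
for n in ['top','scene']:
    z=np.load(n+'0.npz');im,P=z['im'].astype(int),z['P']; fit_stub(im,P,n)
    g=im.max(-1)
    t=P[(np.abs(P[...,0]-.2)<.5)&(P[...,1]>.1)&(P[...,1]<.3)&(np.abs(P[...,2])<.01)];print('  table z',np.median(t[:,2]))
    near=(np.abs(P[...,0]-.514)<.04)&(np.abs(P[...,1]+.205)<.05)
    k=near&(g<70)&(P[...,2]>.055);p=P[k];top=p[p[:,2]>p[:,2].max()-.006]
    r=cv2.minAreaRect((top[:,:2]*1000).astype(np.float32));print('  key',len(p),'zmax',np.percentile(p[:,2],[50,90,98]).round(4),r)
    m=near&(im[...,0]-im[...,2]>50)&(np.abs(P[...,2]-.02)<.003);p=P[m];print('  rest',len(p),cv2.minAreaRect((p[:,:2]*1000).astype(np.float32)),np.median(p[:,2]))
    m=near&(im[...,0]-im[...,2]<40)&(P[...,2]>.03)&(g>=70);p=P[m];r=cv2.minAreaRect((p[:,:2]*1000).astype(np.float32));print('  body',len(p),r,np.percentile(p[:,2],[90,98]))
E
```

```text
top yaw 8.95 rms 0.0014 165 t [0.0117 0.0126 0.0511 0.0519]
  collar from colour [ 0.521  -0.0555  0.0785]  from z=.078 [ 0.5202 -0.0556  0.078 ] tip [ 0.5746 -0.0471  0.1124]
  table z 0.0003303355365747995
  key 58 zmax [0.0768 0.0797 0.0819] ((514.1138916015625, -186.09788513183594), (7.499647617340088, 24.69809341430664), 75.430419921875)
  rest 288 ((513.3411865234375, -212.93212890625), (49.70231628417969, 69.45724487304688), 3.1995019912719727) 0.020074416337167555
  body 161 ((517.664794921875, -209.42276000976562), (26.41727638244629, 60.21675491333008), 7.262941360473633) [0.05153581 0.06205345]
scene yaw 6.55 rms 0.0012 78 t [0.0084 0.0132 0.0471 0.0479]
  collar from colour [ 0.5197 -0.0556  0.0797]  from z=.078 [ 0.517  -0.0559  0.078 ] tip [ 0.5737 -0.0494  0.1136]
  table z -9.007371421176913e-06
  key 58 zmax [0.0749 0.0783 0.0793] ((513.82666015625, -189.2622528076172), (7.175626277923584, 26.5653076171875), 71.4345474243164)
  rest 266 ((512.8697509765625, -214.670166015625), (51.07990264892578, 71.037353515625), 3.3560478687286377) 0.01987494102901083
  body 212 ((513.9371948242188, -210.5588836669922), (61.13213348388672, 26.543001174926758), 86.60568237304688) [0.05230223 0.07785729]
```

```bash
cat >> h.py <<'E'
def go(pos,Rt):
    T=T_tool(); d=T[:3,:3].T@(np.array(pos)-T[:3,3])*1000; rv=R.from_matrix(T[:3,:3].T@Rt).as_rotvec(degrees=True)
    print('shift',d.round(1),'turn',rv.round(2))
def down(yaw): return R.from_euler('xyz',[180,0,yaw],degrees=True).as_matrix()
E
python3 -c "
from h import *
go([.513,-.188,.19],down(-17))
print(calibration('wrist'))"
```

```text
shift [ 401.6 -179.3   59.9] turn [-7.000e-02  2.000e-02  3.956e+01]
{'vertical_fov': 68.59194736380329, 'cx': 274.0185899900385, 'cy': 207.20139392790153, 'k1': 0.0111408685801365, 'hand_eye': array([[-1.65240537e-04, -9.57669840e-01, -2.87868807e-01,
         7.38484067e-02],
       [ 9.99999950e-01, -8.02362652e-05, -3.07086683e-04,
         5.94120527e-04],
       [ 2.70990137e-04, -2.87868843e-01,  9.57669805e-01,
        -1.23377007e-01],
       [ 0.00000000e+00,  0.00000000e+00,  0.00000000e+00,
         1.00000000e+00]])}
```

Emit:
play_rows:
  increments:
    - [[401.6,-179.3,60],[0,0,39.6],0]
    - [[401.6,-179.3,60],[0,0,39.6],0]
    - [[401.6,-179.3,60],[0,0,39.6],0]
    - [[401.6,-179.3,60],[0,0,39.6],0]
    - [[401.6,-179.3,60],[0,0,39.6],0]
    - [[401.6,-179.3,60],[0,0,39.6],0]
    - [[401.6,-179.3,60],[0,0,39.6],0]
    - [[401.6,-179.3,60],[0,0,39.6],0]
    - [[401.6,-179.3,60],[0,0,39.6],0]
    - [[401.6,-179.3,60],[0,0,39.6],0]
    - [[401.6,-179.3,60],[0,0,39.6],0]
    - [[401.6,-179.3,60],[0,0,39.6],0]
    - [[401.6,-179.3,60],[0,0,39.6],0]
    - [[401.6,-179.3,60],[0,0,39.6],0]

```text
time: 1.5
ee_pos: [0.5124, -0.1894, 0.1907]
tcp_rot: [180.0, -0.0, -17.1]
wrist_force: [-0.9, 0.4, -0.5]
opening: 0.0853
grasp_force: 0.0
```

Run:
```python
from fit import *
o=telemetry.get_obs();print(o['time'],o['q'].round(1),o['ee_pos'],o['tcp_rot'])
im,d,P,T=shot('wrist');im=im.astype(int);np.savez('w1.npz',im=im,P=P)
cv2.imwrite('pics/w1.png',im[...,::-1])
g=im.max(-1)
near=(np.abs(P[...,0]-.514)<.04)&(np.abs(P[...,1]+.205)<.05)
k=near&(g<70)&(P[...,2]>.055);p=P[k];top=p[p[:,2]>np.percentile(p[:,2],98)-.005]
print('key',len(p),np.percentile(p[:,2],[50,98]),cv2.minAreaRect((top[:,:2]*1000).astype(np.float32)))
m=near&(im[...,0]-im[...,2]>50)&(np.abs(P[...,2]-.02)<.003);p=P[m];print('  rest',len(p),cv2.minAreaRect((p[:,:2]*1000).astype(np.float32)),np.median(p[:,2]))
```

```text
1.5 [-20.3   3.6   2.   88.4  -0.  176.9] [ 0.5124184  -0.18937645  0.19067529] [ 1.79991016e+02 -2.47460598e-02 -1.71438528e+01]
key 33238 [0.25286538 0.2697327 ] ((529.1390380859375, -194.7692108154297), (56.56624221801758, 9.215974807739258), 73.79915618896484)
  rest 1858 ((513.2119140625, -213.6478729248047), (50.59782028198242, 69.94429779052734), 2.9680252075195312) 0.019790059097435114[ WARN:0@0.537] global loadsave.cpp:1063 imwrite_ Unsupported depth image for selected encoder is fallbacked to CV_8U.
```

View pics/w1.png

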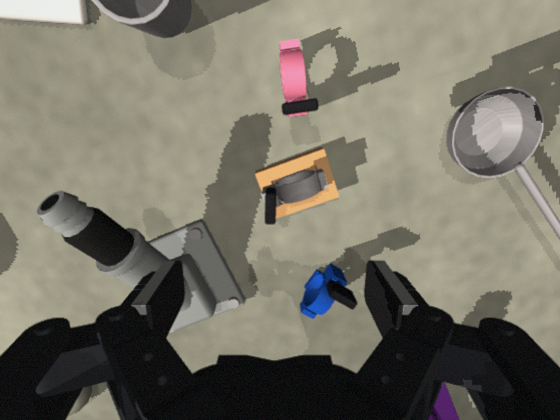

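The wrist view shows the key at (270,205), the rest at (298,183) and the stub at left (40–140,195–260). Joint 6 is at 177°, so I need the half-turned grasp to leave room for the clockwise turn.

Run:
```python
from fit import *
z=np.load('w1.npz');im,P=z['im'],z['P'];g=im.max(-1)
near=(np.abs(P[...,0]-.514)<.04)&(np.abs(P[...,1]+.205)<.05)
k=near&(g<70)&(P[...,2]>.058)&(P[...,2]<.085);p=P[k]
top=p[p[:,2]>np.percentile(p[:,2],95)-.004]
print('key',len(p),np.percentile(p[:,2],[50,98]),cv2.minAreaRect((top[:,:2]*1000).astype(np.float32)),cv2.minAreaRect((p[:,:2]*1000).astype(np.float32)))
fit_stub(im,P,'wrist')
go([.514,-.1875,.15],down(163))
```

```text
key 357 [0.07737036 0.0791325 ] ((515.3938598632812, -187.20167541503906), (8.098407745361328, 25.747581481933594), 69.51900482177734) ((515.5311279296875, -186.89097595214844), (8.50273323059082, 25.739702224731445), 68.74136352539062)
wrist yaw 8.00 rms 0.0008 1917 t [0.011  0.012  0.0617 0.0703]
  collar from colour [ 0.5275 -0.054   0.0827]  from z=.078 [ 0.5201 -0.055   0.078 ] tip [ 0.5813 -0.0465  0.1166]
shift [ 0.9 -2.1 40.7] turn [-5.0000e-02 -1.0000e-02  1.7986e+02]
```

Emit:
play_rows:
  increments:
    - [[1.8,-3.1,10],[0,0,-40],0.4]
    - [[1.8,-3.1,20],[0,0,-40],0.4]
    - [[1.8,-3.1,40],[0,0,-40],0.4]
    - [[1.8,-3.1,40],[0,0,-40],0.4]
    - [[1.8,-3.1,40],[0,0,-80],0.4]
    - [[1.8,-3.1,40],[0,0,-80],0.4]
    - [[1.8,-3.1,40],[0,0,-80],0.4]
    - [[1.8,-3.1,40],[0,0,-80],0.4]
    - [[1.8,-3.1,40],[0,0,-80],0.4]
    - [[1.8,-3.1,40],[0,0,-120],0.4]
    - [[1.8,-3.1,40],[0,0,-120],0.4]
    - [[1.8,-3.1,40],[0,0,-120],0.4]
    - [[1.8,-3.1,40],[0,0,-120],0.4]
    - [[1.8,-3.1,40],[0,0,-120],0.4]
    - [[1.8,-3.1,40],[0,0,-178],0.4]
    - [[1.8,-3.1,40],[0,0,-178],0.4]
    - [[1.8,-3.1,40],[0,0,-178],0.4]
    - [[1.8,-3.1,40],[0,0,-178],0.4]
    - [[1.8,-3.1,40],[0,0,-178],0.4]
    - [[1.8,-3.1,40],[0,0,-178],0.4]

```text
time: 3.55
ee_pos: [0.5154, -0.1865, 0.1506]
tcp_rot: [180.0, 0.0, 154.8]
wrist_force: [0.2, 0.8, 0.2]
opening: 0.0515
grasp_force: 0.0
```

Run:
```python
from fit import *
o=telemetry.get_obs();print(o['time'],o['q'].round(1),o['ee_pos'],o['tcp_rot'],o['opening'])
im,d,P,T=shot('wrist');im=im.astype(int);g=im.max(-1)
near=(np.abs(P[...,0]-.514)<.04)&(np.abs(P[...,1]+.205)<.05)
k=near&(g<70)&(P[...,2]>.058)&(P[...,2]<.085);p=P[k]
top=p[p[:,2]>.072]
print('key',len(p),np.percentile(p[:,2],[50,98]),cv2.minAreaRect((top[:,:2]*1000).astype(np.float32)))
go([.515,-.187,.076],down(161))
```

```text
3.55 [-19.9   3.8  -2.1  84.   -0.    5.3] [ 0.51536959 -0.18653909  0.15055656] [1.79999526e+02 2.33586928e-02 1.54811463e+02] 0.051456925185068045
key 515 [0.07752045 0.07894792] ((514.1837158203125, -186.5824737548828), (8.590180397033691, 25.78853416442871), 71.12370300292969)
shift [ 0.2 -0.6 74.6] turn [-0.    0.02 -5.65]
```

Emit:
play_rows:
  increments:
    - [[0.4,-0.7,25],[0,0,-6],0.5]
    - [[0.4,-0.7,50],[0,0,-6],0.5]
    - [[0.4,-0.7,65],[0,0,-6],0.5]
    - [[0.4,-0.7,65],[0,0,-6],0.5]
    - [[0.4,-0.7,65],[0,0,-6],0.5]

```text
time: 4.1
ee_pos: [0.5151, -0.1865, 0.086]
tcp_rot: [-180.0, 0.0, 160.4]
wrist_force: [0.4, -0.0, -0.1]
opening: 0.0425
grasp_force: 0.0
```

```bash
python3 -c "
from h import *
go([.5145,-.187,.076],down(161))"
```

```text
shift [ 0.4 -0.6 10. ] turn [-0.    0.02 -0.56]
```

Emit:
play_rows:
  increments:
    - [[0.4,-0.6,10],[0,0,-0.6],0.5]
    - [[0.4,-0.6,10],[0,0,-0.6],0.5]
    - [[0.4,-0.6,10],[0,0,-0.6],1]
    - [[0.4,-0.6,10],[0,0,-0.6],1]
    - [[0.4,-0.6,10],[0,0,-0.6],1]
    - [[0.4,-0.6,10],[0,0,-0.6],1]
    - [[0.4,-0.6,10],[0,0,-0.6],1]
    - [[0.4,-0.6,10],[0,0,-0.6],1]
    - [[0.4,-0.6,10],[0,0,-0.6],1]
    - [[0.4,-0.6,10],[0,0,-0.6],1]
  grip_force: 40

```text
time: 5.1
ee_pos: [0.5148, -0.1867, 0.0757]
tcp_rot: [180.0, 0.0, 161.1]
wrist_force: [0.5, 0.3, 6.0]
opening: 0.0085
grasp_force: 43.2
```

Emit:
play_rows:
  increments:
    - [[0,0,-15],[0,0,0],1]
    - [[0,0,-40],[0,0,0],1]
    - [[0,0,-80],[0,0,0],1]
    - [[0,0,-120],[0,0,0],1]
    - [[0,0,-120],[0,0,0],1]
    - [[0,0,-120],[0,0,0],1]

```text
time: 5.7
ee_pos: [0.5148, -0.1869, 0.1965]
tcp_rot: [-180.0, 0.1, 161.1]
wrist_force: [-0.2, 0.1, -1.5]
opening: 0.0078
grasp_force: 42.3
```

Run:
```python
from fit import *
o=telemetry.get_obs();print(o['q'].round(1),o['ee_pos'],o['tcp_rot'],o['wrist_force'],o['torque'])
a=[]
for n in ['scene','top','wrist']:
    im,d,P,T=shot(n); np.savez('%s1.npz'%n,im=im,d=d,P=P,T=T)
    if n!='wrist':
        c=calibration(n);q=cv2.projectPoints(o['ee_pos'][None]-[0,.015,.03],np.array(c['rvec']),np.array(c['tvec']),np.eye(3),None)[0].ravel()
        f=210/np.tan(np.radians(c['vertical_fov']/2));u,v=int(q[0]*f+c['cx']),int(q[1]*f+c['cy'])
        a.append(cv2.resize(im[max(v-40,0):v+40,max(u-40,0):u+40],(400,400),interpolation=cv2.INTER_CUBIC))
cv2.imwrite('pics/lift.png',np.hstack(a)[...,::-1])
```

```text
[-19.9   3.8   2.8  89.   -0.   -1.1] [ 0.51480786 -0.18687021  0.19645185] [-1.79990210e+02  9.90848940e-02  1.61126247e+02] [-0.19165305  0.06971378 -1.4594149 ] [ 0.0453527  -0.02434378  0.03854843]
```

View pics/lift.png

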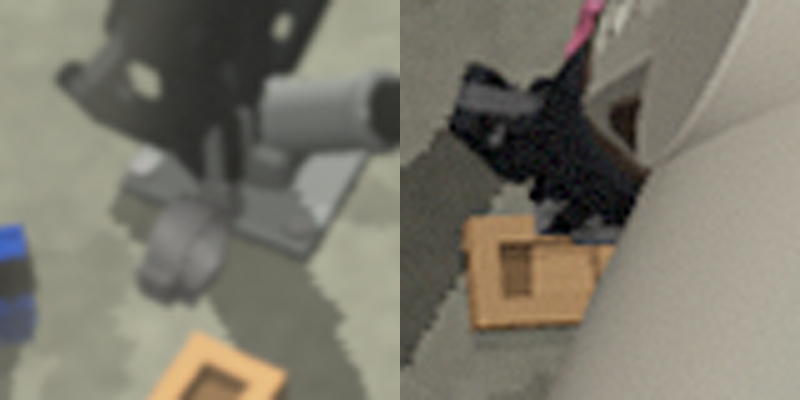

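The clamp is held by its key and the pocket of the rest is empty. Next I compute the poses before insertion.

```bash
cat >> h.py <<'E'
import json,os
G=dict(col=[.5198,-.0553,.078],yaw=8.0,key=22.1,kx=-.0003,kz=.0087)
if os.path.exists('g.json'): G.update(json.load(open('g.json')))
def stubR(yaw=None):
    y=G['yaw'] if yaw is None else yaw
    return R.from_euler('xyz',[0,-32,y],degrees=True).as_matrix()
def clamp_in_tool():
    # key bar frame: x along bar; clamp x is +key deg (ccw from top) from bar; tool x = -bar x, tool z = -clamp z
    Rc=down(180-G['key']).T   # tool in clamp frame, inverse
    p=np.array([G['kx'],0,G['kz']])-Rc@np.array([0,.0265,.037])
    C=np.eye(4);C[:3,:3]=Rc;C[:3,3]=p;return C
def tool_for(s,dz=0,dy=0,dzs=0):
    M=np.eye(4);M[:3,:3]=stubR();M[:3,3]=np.array(G['col'])+stubR()@[s,dy,dzs]+[0,0,dz]
    return M@np.linalg.inv(clamp_in_tool())
def goclamp(*a,**k):
    T=tool_for(*a,**k);print('tcp',T[:3,3].round(4),R.from_matrix(T[:3,:3]).as_euler('xyz',degrees=True).round(1));go(T[:3,3],T[:3,:3])
E
python3 - <<'E'
from h import *
M=T_tool()@clamp_in_tool();print(M.round(3))
goclamp(.105,dz=.04)
E
```

```text
[[ 0.998 -0.056  0.002  0.516]
 [ 0.056  0.998 -0.001 -0.213]
 [-0.002  0.001  1.     0.148]
 [ 0.     0.     0.     1.   ]]
tcp [ 0.5801 -0.02    0.2123] [166.8  29.4 162.4]
shift [ -8.7 179.  -18.3] turn [-13.26 -29.26  -4.67]
```

Emit:
play_rows:
  increments:
    - [[0,15,-20],[0,0,0],1]
    - [[-8.7,60,-20],[-4,-9,-1.5],1]
    - [[-8.7,100,-18.3],[-8,-18,-3],1]
    - [[-8.7,140,-18.3],[-13.3,-29.3,-4.7],1]
    - [[-8.7,179,-18.3],[-13.3,-29.3,-4.7],1]
    - [[-8.7,179,-18.3],[-13.3,-29.3,-4.7],1]
    - [[-8.7,179,-18.3],[-13.3,-29.3,-4.7],1]
    - [[-8.7,179,-18.3],[-13.3,-29.3,-4.7],1]

```text
time: 6.65
ee_pos: [0.5808, -0.0207, 0.2137]
tcp_rot: [166.8, 29.5, 162.4]
wrist_force: [0.3, -0.7, -0.6]
opening: 0.0078
grasp_force: 42.3
```

Run:
```python
from h import *
o=telemetry.get_obs();print(o['q'].round(1),o['opening']);goclamp(.085)
```

```text
[ -5.2 -21.3 -24.1  55.8   6.9  10.8] 0.007841758990585947
tcp [ 0.5633 -0.0223  0.1617] [166.8  29.4 162.4]
shift [ 39.7 -15.2  34.8] turn [-0.01  0.11  0.04]
```

Emit:
play_rows:
  increments:
    - [[13,-5,12],[0,0,0],1]
    - [[26,-10,24],[0,0,0],1]
    - [[39.7,-15.2,34.8],[0,0.1,0],1]
    - [[39.7,-15.2,34.8],[0,0.1,0],1]
    - [[39.7,-15.2,34.8],[0,0.1,0],1]
    - [[39.7,-15.2,34.8],[0,0.1,0],1]

```text
time: 7.25
ee_pos: [0.5643, -0.0223, 0.1631]
tcp_rot: [166.7, 29.6, 162.4]
wrist_force: [1.0, 0.6, -1.1]
opening: 0.0081
grasp_force: 42.4
```

Run:
```python
from h import *
print((T_tool()@clamp_in_tool()).round(4))
a=[]
for n in ['scene','wrist']:
    im,d,P,T=shot(n); np.savez('%s2.npz'%n,im=im,d=d,P=P,T=T)
    if n=='scene': im=cv2.resize(im[190:270,240:320],(400,400),interpolation=cv2.INTER_CUBIC)
    else: im=im[20:420,80:480]
    a.append(im)
cv2.imwrite('pics/pre.png',np.hstack(a)[...,::-1])
```

```text
[[ 8.383e-01 -1.396e-01 -5.271e-01  5.923e-01]
 [ 1.186e-01  9.902e-01 -7.360e-02 -4.520e-02]
 [ 5.322e-01 -8.000e-04  8.466e-01  1.246e-01]
 [ 0.000e+00  0.000e+00  0.000e+00  1.000e+00]]
```

View pics/pre.png

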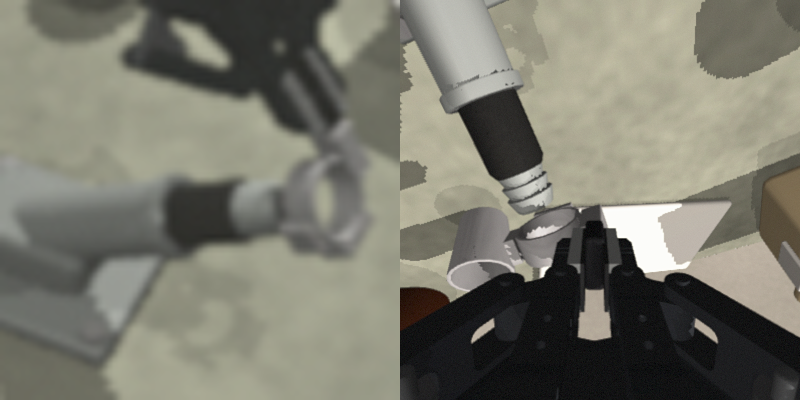

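The view shows the clamp hanging square in front of the tip with the open band facing the stub. In the wrist picture the band is near (225,255) and the sleeve near (185,155). Both are visible in that one picture, so I measure them relative to each other there.

```bash
cat > rel.py <<'E'
from fit import *
def rel(fn):
    z=np.load(fn);im,P=z['im'].astype(int),z['P'];M=T_tool()@clamp_in_tool()
    Q=(P-M[:3,3])@M[:3,:3]   # in predicted clamp frame
    r=np.hypot(Q[...,1],Q[...,2]); sat=im.max(-1)-im.min(-1)
    m=(np.abs(Q[...,0])<.014)&(r<.03)&(Q[...,1]<.017)&(Q[...,2]>-.026)&(Q[...,2]<.024)&(r>.0165)
    p=Q[m]; print('band pts',len(p),'x range',np.percentile(p[:,0],[1,5,50,95,99]).round(4))
    o=p[(p[:,2]>.008)&(np.abs(p[:,0])<.02)&(p[:,1]>-.018)]
    print('top pts',len(o),'ang',np.percentile(np.degrees(np.arctan2(o[:,1],o[:,2])),[5,95]))
    ro=np.hypot(o[:,1],o[:,2]);print('hist r',np.histogram(ro,np.arange(.016,.0285,.001)))
    out=o[ro>.0192]
    def f(v): 
        d=out-np.array([0,v[0],v[1]]); d[:,1]-=v[2]*out[:,0]; d[:,2]-=v[3]*out[:,0]; return np.hypot(d[:,1],d[:,2])-.0205
    s=least_squares(f,[0,0,0,0],loss='soft_l1',f_scale=.0005);print('band offset y,z mm',(s.x[:2]*1000).round(2),'slopes deg',np.degrees(s.x[2:]).round(2),'rms',np.std(s.fun),len(out))
    return im,P,Q
if __name__=='__main__':
    im,P,Q=rel('wrist2.npz')
    fit_stub(im,P,'wrist')
E
python3 rel.py
```

```text
band pts 2846 x range [-0.0124 -0.0118 -0.0064  0.0029  0.0052]
top pts 1225 ang [-48.73824119  44.47707651]
hist r (array([  0,  10,  64, 535, 575,  41,   0,   0,   0,   0,   0,   0]), array([0.016, 0.017, 0.018, 0.019, 0.02 , 0.021, 0.022, 0.023, 0.024,
       0.025, 0.026, 0.027, 0.028]))
band offset y,z mm [-0.43 -0.55] slopes deg [-4.01 -0.13] rms 0.0004500305680255577 1121
wrist yaw 57.97 rms 0.0113 28272 t [0.0008 0.003  0.0579 0.0589]
  collar from colour [ 0.5153 -0.06    0.1893]  from z=.078 [ 0.4208 -0.2109  0.078 ] tip [ 0.544  -0.0139  0.2232]
```

Run:
```python
from fit import *
z=np.load('wrist2.npz');im,P=z['im'].astype(int),z['P'];g=im.max(-1)
m=(g<75)&(P[...,2]>.06)&(P[...,2]<.126)&(np.abs(P[...,0]-.535)<.035)&(np.abs(P[...,1]+.053)<.03)
v,u=np.nonzero(m);print(m.sum(),u.min(),u.max(),v.min(),v.max())
m[260:]=False
p=P[cv2.erode(m.astype(np.uint8),np.ones((3,3)))>0]
def ax(y,e=np.radians(32)): return np.array([np.cos(y)*np.cos(e),np.sin(y)*np.cos(e),np.sin(e)])
def res(v):
    a=ax(v[0],v[3]); o=np.array([.52,v[1],v[2]]); d=p-o; return np.linalg.norm(d-np.outer(d@a,a),axis=1)-.016
s=least_squares(res,[.13,-.055,.08,.558],loss='soft_l1',f_scale=.0007);print('yaw,el',np.degrees(s.x[[0,3]]),s.x[1:3],'rms',np.std(s.fun),len(p))
a=ax(s.x[0],s.x[3]);o=np.array([.52,s.x[1],s.x[2]]);t=(P[m]-o)@a;print(np.percentile(t,[.5,2,98,99.5]).round(4))
mid=np.percentile(t,[2,98]).mean()-.0185
print('collar',o+a*mid,'tip',o+a*(mid+.064))
# collar-face grey points just before sleeve and stub tip top points
m2=(g>=75)&(np.abs(P[...,1]+.048)<.02)&(P[...,2]>.09)&(P[...,0]>.5)&(P[...,0]<.6)
Qs=(P[m2]-o)@a; d=np.linalg.norm((P[m2]-o)-np.outer(Qs,a),axis=1); k=d<.0145; print('barb t',np.percentile(Qs[k],[1,50,99]).round(4))
```

```text
4879 132 230 107 222
yaw,el [ 6.16743215 31.73299563] [-0.05531421  0.07793292] rms 0.0005969147240215072 4356
[-0.0006 -0.0001  0.0396  0.054 ]
collar [ 0.5210628  -0.05519937  0.07859399] tip [ 0.57518029 -0.04935145  0.11225552]
barb t [0.0403 0.051  0.0633]
```

Run:
```python
from fit import *
z=np.load('wrist2.npz');im,P=z['im'].astype(int),z['P'];M=T_tool()@clamp_in_tool()
Q=(P-M[:3,3])@M[:3,:3];r=np.hypot(Q[...,1],Q[...,2])
m=(np.abs(Q[...,0])<.016)&(r<.0225)&(r>.0187)&(Q[...,2]>.004);p=Q[m]
for y in np.arange(-.02,.02,.004):
    q=p[(p[:,1]>=y)&(p[:,1]<y+.004)]
    if len(q)>10: print('y %.3f n %d xmin %.4f xmax %.4f'%(y+.002,len(q),np.percentile(q[:,0],2),np.percentile(q[:,0],98)))
# left block (-y side)
m=(np.abs(Q[...,0])<.02)&(Q[...,1]<-.0205)&(Q[...,1]>-.03)&(np.abs(Q[...,2])<.02);p=Q[m];print('block',len(p),np.percentile(p,[2,98],axis=0).round(4))
```

```text
y -0.018 n 66 xmin -0.0125 xmax 0.0043
y -0.014 n 142 xmin -0.0122 xmax 0.0050
y -0.010 n 158 xmin -0.0118 xmax 0.0053
y -0.006 n 203 xmin -0.0118 xmax 0.0058
y -0.002 n 206 xmin -0.0115 xmax 0.0057
y 0.002 n 142 xmin -0.0110 xmax 0.0014
y 0.006 n 94 xmin -0.0108 xmax -0.0036
y 0.010 n 84 xmin -0.0105 xmax -0.0045
y 0.014 n 91 xmin -0.0101 xmax -0.0035
y 0.018 n 79 xmin -0.0099 xmax -0.0048
block 389 [[-0.0121 -0.0268 -0.0065]
 [ 0.0037 -0.0206  0.0087]]
```

```bash
cat >> h.py <<'E'
G.update(yaw=6.2,col=[.520,-.0553,.078])
_c0=clamp_in_tool
def clamp_in_tool():
    D=np.eye(4);D[:3,:3]=R.from_euler('z',-4.05,degrees=True).as_matrix();D[:3,3]=[-.0028,-.00025,-.00055]
    return _c0()@D
E
python3 - <<'E'
from h import *
S=np.eye(4);S[:3,:3]=stubR();S[:3,3]=G['col']
print((np.linalg.inv(S)@T_tool()@clamp_in_tool()).round(4))
goclamp(.080)
goclamp(.045)
goclamp(.012)
goclamp(.009)
E
```

```text
[[ 9.991e-01  4.300e-02 -2.500e-03  8.350e-02]
 [-4.300e-02  9.989e-01 -1.650e-02  2.200e-03]
 [ 1.700e-03  1.660e-02  9.999e-01  2.000e-04]
 [ 0.000e+00  0.000e+00  0.000e+00  1.000e+00]]
tcp [ 0.5607 -0.0237  0.1599] [169.   30.3 165.2]
shift [ 3.7 -2.9  0.6] turn [ 0.94 -0.18 -2.46]
tcp [ 0.5312 -0.027   0.1414] [169.   30.3 165.2]
shift [ 36.5 -15.1   0.5] turn [ 0.94 -0.18 -2.46]
tcp [ 0.5034 -0.03    0.1239] [169.   30.3 165.2]
shift [ 67.4 -26.7   0.4] turn [ 0.94 -0.18 -2.46]
tcp [ 0.5008 -0.0302  0.1223] [169.   30.3 165.2]
shift [ 70.2 -27.7   0.4] turn [ 0.94 -0.18 -2.46]
```

Emit:
play_rows:
  increments:
    - [[3.7,-2.9,0.6],[0.9,-0.2,-2.5],1]
    - [[3.7,-2.9,0.6],[0.9,-0.2,-2.5],1]
    - [[12,-6,0.5],[0.9,-0.2,-2.5],1]
    - [[20,-9,0.5],[0.9,-0.2,-2.5],1]
    - [[27,-11.6,0.5],[0.9,-0.2,-2.5],1]
    - [[33.5,-14,0.5],[0.9,-0.2,-2.5],1]
    - [[33.5,-14,0.5],[0.9,-0.2,-2.5],1]
    - [[33.5,-14,0.5],[0.9,-0.2,-2.5],1]

```text
time: 8.15
ee_pos: [0.5331, -0.0265, 0.142]
tcp_rot: [169.0, 30.2, 165.2]
wrist_force: [-0.4, -0.4, -1.1]
opening: 0.0082
grasp_force: 42.3
```

```bash
cat > rep.py <<'E'
from h import *
S=np.eye(4);S[:3,:3]=stubR();S[:3,3]=G['col']
o=telemetry.get_obs()
print((np.linalg.inv(S)@T_tool()@clamp_in_tool()).round(4)[:3].tolist()); print('F stub axes',(stubR().T@o['wrist_force']).round(1),'T',(stubR().T@o['torque']).round(2),'q',o['q'].round(1),o['opening'])
goclamp(.03);goclamp(.012);goclamp(.009)
E
python3 rep.py
cat > rel2.py <<'E'
import sys
from rel import *
im,d,P,T=shot('wrist');np.savez(sys.argv[1],im=im,P=P)
rel(sys.argv[1])
E
python3 rel2.py w3.npz
```

```text
[[1.0, -0.0006, 0.0001, 0.047], [0.0006, 1.0, -0.0008, 0.0003], [-0.0001, 0.0008, 1.0, -0.0005]]
F stub axes [-1.  -0.3 -0.7] T [0.02 0.61 0.01] q [ -6.1 -28.2 -36.5  50.3   6.5   7.5] 0.008162545944869353
tcp [ 0.5185 -0.0283  0.1334] [169.   30.3 165.2]
shift [16.1 -5.5 -0.5] turn [ 0.04 -0.02  0.03]
tcp [ 0.5034 -0.03    0.1239] [169.   30.3 165.2]
shift [ 33.2 -11.1  -0.5] turn [ 0.04 -0.02  0.03]
tcp [ 0.5008 -0.0302  0.1223] [169.   30.3 165.2]
shift [ 36.1 -12.   -0.5] turn [ 0.04 -0.02  0.03]
band pts 1913 x range [-0.0135 -0.0113 -0.0041  0.0069  0.0083]
top pts 1349 ang [-46.62014279  44.24922387]
hist r (array([ 85,  45,  31, 289, 767, 130,   2,   0,   0,   0,   0,   0]), array([0.016, 0.017, 0.018, 0.019, 0.02 , 0.021, 0.022, 0.023, 0.024,
       0.025, 0.026, 0.027, 0.028]))
band offset y,z mm [ 0.23 -0.13] slopes deg [-0.27  0.3 ] rms 0.0004985555433429489 1170
```

Emit:
play_rows:
  increments:
    - [[8,-2.7,-0.3],[0,0,0],1]
    - [[16,-5.5,-0.5],[0,0,0],1]
    - [[22,-7.4,-0.5],[0,0,0],1]
    - [[28,-9.4,-0.5],[0,0,0],1]
    - [[32,-10.7,-0.5],[0,0,0],1]
    - [[32,-10.7,-0.5],[0,0,0],1]
    - [[32,-10.7,-0.5],[0,0,0],1]

```text
time: 8.9
ee_pos: [0.5045, -0.0299, 0.1246]
tcp_rot: [169.0, 30.2, 165.2]
wrist_force: [-0.3, -1.5, -1.4]
opening: 0.0079
grasp_force: 42.4
```

```bash
python3 rep.py
```

```text
[[1.0, -0.0007, 0.0003, 0.0133], [0.0007, 1.0, -0.0008, 0.0], [-0.0003, 0.0008, 1.0, -0.0]]
F stub axes [-1.1 -1.5 -0.9] T [0.05 0.56 0.01] q [ -7.1 -32.6 -41.   50.3   7.    6.7] 0.00791257163351201
tcp [ 0.5185 -0.0283  0.1334] [169.   30.3 165.2]
shift [-15.8   5.2  -0. ] turn [ 0.04 -0.03  0.04]
tcp [ 0.5034 -0.03    0.1239] [169.   30.3 165.2]
shift [ 1.3 -0.4 -0. ] turn [ 0.04 -0.03  0.04]
tcp [ 0.5008 -0.0302  0.1223] [169.   30.3 165.2]
shift [ 4.1 -1.3 -0. ] turn [ 0.04 -0.03  0.04]
```

Now creep until the band meets the collar.

Emit:
play_rows:
  increments:
    - [[1,-0.3,0],[0,0,0],1]
    - [[2,-0.6,0],[0,0,0],1]
    - [[3,-0.95,0],[0,0,0],1]
    - [[3.5,-1.1,0],[0,0,0],1]
    - [[3.5,-1.1,0],[0,0,0],1]

```text
time: 9.4
ee_pos: [0.5012, -0.0301, 0.1223]
tcp_rot: [169.0, 30.2, 165.2]
wrist_force: [-0.1, 0.1, -1.7]
opening: 0.0079
grasp_force: 42.4
```

```bash
python3 rep.py
```

```text
[[1.0, -0.0006, 0.0009, 0.0093], [0.0006, 1.0, -0.001, 0.0001], [-0.0009, 0.001, 1.0, -0.0002]]
F stub axes [-1.   0.1 -1.4] T [ 0.04  0.58 -0.04] q [ -7.2 -33.  -41.5  50.3   7.1   6.6] 0.007945059594557831
tcp [ 0.5185 -0.0283  0.1334] [169.   30.3 165.2]
shift [-19.6   6.3  -0.2] turn [ 0.04 -0.07  0.04]
tcp [ 0.5034 -0.03    0.1239] [169.   30.3 165.2]
shift [-2.5  0.7 -0.2] turn [ 0.04 -0.07  0.04]
tcp [ 0.5008 -0.0302  0.1223] [169.   30.3 165.2]
shift [ 0.3 -0.2 -0.2] turn [ 0.04 -0.07  0.04]
```

Emit:
play_rows:
  increments:
    - [[0.6,-0.2,0],[0,0,0],1]
    - [[1.2,-0.4,0],[0,0,0],1]
    - [[1.2,-0.4,0],[0,0,0],1]

```text
time: 9.7
ee_pos: [0.5002, -0.0302, 0.1217]
tcp_rot: [169.0, 30.2, 165.2]
wrist_force: [0.0, -0.4, -0.3]
opening: 0.0078
grasp_force: 42.4
```

```bash
python3 rep.py|head -2
```

```text
[[1.0, -0.0007, 0.0008, 0.0081], [0.0007, 1.0, -0.001, 0.0001], [-0.0008, 0.001, 1.0, -0.0002]]
F stub axes [-0.2 -0.4 -0.3] T [-0.    0.6  -0.02] q [ -7.2 -33.2 -41.7  50.3   7.1   6.6] 0.007750915853742013
```

Emit:
play_rows:
  increments:
    - [[0.6,-0.2,0],[0,0,0],1]
    - [[1.2,-0.4,0],[0,0,0],1]
    - [[1.2,-0.4,0],[0,0,0],1]

```text
time: 10.0
ee_pos: [0.4996, -0.0303, 0.1217]
tcp_rot: [169.0, 30.3, 165.2]
wrist_force: [4.2, 0.8, -0.2]
opening: 0.0082
grasp_force: 42.0
```

```bash
python3 rep.py|head -2
```

```text
[[1.0, -0.001, -0.0007, 0.0077], [0.001, 1.0, -0.001, 0.0001], [0.0007, 0.001, 1.0, 0.0001]]
F stub axes [ 3.5  0.4 -2.4] T [ 0.14 -0.34 -0.  ] q [ -7.3 -33.4 -41.8  50.3   7.2   6.5] 0.008200314830999937
```

```bash
python3 rel2.py w4.npz; python3 rep.py|head -2; python3 -c "
import cv2,numpy as np
im=np.load('w4.npz')['im'];cv2.imwrite('pics/w4.png',im[...,::-1].astype(np.uint8))"
```

```text
band pts 2059 x range [-0.0138 -0.013  -0.0046  0.0074  0.0089]
top pts 1669 ang [-44.34767516  43.48214867]
hist r (array([  1,   0,   5, 247, 819, 519,  75,   3,   0,   0,   0,   0]), array([0.016, 0.017, 0.018, 0.019, 0.02 , 0.021, 0.022, 0.023, 0.024,
       0.025, 0.026, 0.027, 0.028]))
band offset y,z mm [-0.07 -0.09] slopes deg [-1.5  -4.24] rms 0.0005959268619928557 1650
[[1.0, -0.0009, -0.0006, 0.0077], [0.0009, 1.0, -0.001, 0.0001], [0.0006, 0.001, 1.0, 0.0001]]
F stub axes [ 3.8  0.7 -1.6] T [ 0.11 -0.47  0.01] q [ -7.3 -33.4 -41.8  50.3   7.2   6.5] 0.0078516349593484
```

View pics/w4.png

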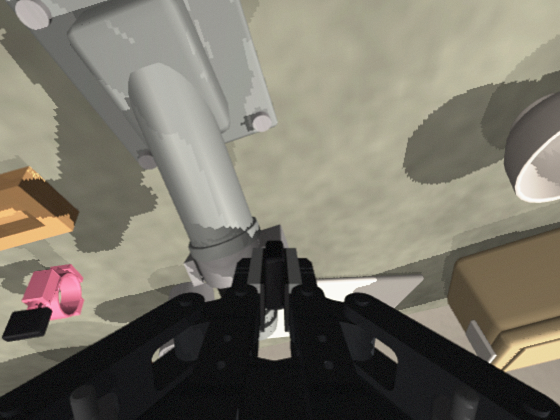

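The view shows the band sitting against the collar at (225,255), with the key still held and nothing upset. Next I work out the turn about the screw's axis.

Run:
```python
from h import *
C=clamp_in_tool();c=(C@[0,.0265,.037,1])[:3]*1000;print('c',c,'axis',C[:3,2])
for th in range(5,131,5):
    s=c-R.from_rotvec([0,0,th],degrees=True).apply(c);print(th,s.round(2)[:2],end='; ')
```

```text
c [ 0.44122212 -0.64222693  9.25      ] axis [ 0.0000000e+00  1.2246468e-16 -1.0000000e+00]
5 [-0.05 -0.04]; 10 [-0.1  -0.09]; 15 [-0.15 -0.14]; 20 [-0.19 -0.19]; 25 [-0.23 -0.25]; 30 [-0.26 -0.31]; 35 [-0.29 -0.37]; 40 [-0.31 -0.43]; 45 [-0.32 -0.5 ]; 50 [-0.33 -0.57]; 55 [-0.34 -0.64]; 60 [-0.34 -0.7 ]; 65 [-0.33 -0.77]; 70 [-0.31 -0.84]; 75 [-0.29 -0.9 ]; 80 [-0.27 -0.97]; 85 [-0.24 -1.03]; 90 [-0.2  -1.08]; 95 [-0.16 -1.14]; 100 [-0.11 -1.19]; 105 [-0.06 -1.23]; 110 [-0.01 -1.28]; 115 [ 0.05 -1.31]; 120 [ 0.11 -1.35]; 125 [ 0.17 -1.37]; 130 [ 0.23 -1.39];
```

Emit:
play_rows:
  increments:
    - [[0,0,0],[0,0,5],1]
    - [[-0.1,-0.1,0],[0,0,10],1]
    - [[-0.2,-0.1,0],[0,0,15],1]
    - [[-0.2,-0.2,0],[0,0,20],1]
    - [[-0.2,-0.25,0],[0,0,25],1]
    - [[-0.3,-0.3,0],[0,0,30],1]
    - [[-0.3,-0.4,0],[0,0,35],1]
    - [[-0.3,-0.4,0],[0,0,40],1]
    - [[-0.3,-0.5,0],[0,0,45],1]
    - [[-0.3,-0.6,0],[0,0,50],1]
    - [[-0.3,-0.6,0],[0,0,55],1]
    - [[-0.3,-0.7,0],[0,0,60],1]
    - [[-0.3,-0.7,0],[0,0,60],1]
  grip_force: 60

```text
time: 11.35
ee_pos: [0.4994, -0.031, 0.1214]
tcp_rot: [148.6, 6.2, 106.4]
wrist_force: [1.9, 2.8, 0.7]
opening: 0.0071
grasp_force: 64.6
```

```bash
cat > rep2.py <<'E'
from h import *
S=np.eye(4);S[:3,:3]=stubR();S[:3,3]=G['col'];o=telemetry.get_obs();M=np.linalg.inv(S)@T_tool()
print('tool in stub: z axis',M[:3,2].round(3),'bar angle',np.degrees(np.arctan2(-M[1,0],-M[0,0])).round(1))
c=clamp_in_tool()[:3,:]@[0,.0265,.037,1]
print('key centre in stub',(M[:3,:3]@c+M[:3,3]).round(4),'(expect .009 .0265 .037)')
print('F',(stubR().T@o['wrist_force']).round(1),'T',(stubR().T@o['torque']).round(2),o['q'].round(1))
E
python3 rep2.py
```

```text
tool in stub: z axis [-0.     0.001 -1.   ] bar angle -78.1
key centre in stub [0.0072 0.0267 0.037 ] (expect .009 .0265 .037)
F [ 2.2  2.5 -0.6] T [ 0.36 -0.08  0.04] [ -7.4 -33.3 -41.8  50.3   7.2  66.5]
```

Emit:
play_rows:
  increments:
    - [[0,0,0],[0,0,5],1]
    - [[-0.1,-0.1,0],[0,0,10],1]
    - [[-0.2,-0.1,0],[0,0,15],1]
    - [[-0.2,-0.2,0],[0,0,20],1]
    - [[-0.2,-0.25,0],[0,0,25],1]
    - [[-0.3,-0.3,0],[0,0,30],1]
    - [[-0.3,-0.4,0],[0,0,35],1]
    - [[-0.3,-0.4,0],[0,0,40],1]
    - [[-0.3,-0.4,0],[0,0,40],1]

```text
time: 12.25
ee_pos: [0.4992, -0.0311, 0.1212]
tcp_rot: [151.2, -14.5, 72.0]
wrist_force: [0.7, 4.0, 1.8]
opening: 0.0075
grasp_force: 64.7
```

```bash
python3 rep2.py
```

```text
tool in stub: z axis [-0.     0.002 -1.   ] bar angle -117.9
key centre in stub [0.0072 0.027  0.037 ] (expect .009 .0265 .037)
F [1.9 3.9 0.9] T [ 0.95 -0.02 -0.03] [ -7.4 -33.4 -41.8  50.3   7.3 106.3]
```

Emit:
play_rows:
  increments:
    - [[0.1,-0.1,0],[0,0,5],1]
    - [[0.1,-0.2,0],[0,0,10],1]
    - [[0.1,-0.3,0],[0,0,15],1]
    - [[0.1,-0.3,0],[0,0,20],1]
    - [[0.05,-0.4,0],[0,0,25],1]
    - [[0.05,-0.4,0],[0,0,27],1]
    - [[0.05,-0.4,0],[0,0,27],1]

```text
time: 12.95
ee_pos: [0.499, -0.031, 0.1212]
tcp_rot: [160.3, -25.7, 46.0]
wrist_force: [2.5, 5.4, 2.5]
opening: 0.0072
grasp_force: 64.7
```

```bash
python3 rep2.py
```

```text
tool in stub: z axis [ 0.     0.002 -1.   ] bar angle -144.8
key centre in stub [0.0074 0.0272 0.037 ] (expect .009 .0265 .037)
F [4.  5.  0.5] T [ 1.   -0.29 -0.  ] [ -7.4 -33.4 -41.9  50.3   7.3 133.2]
```

Emit:
play_rows:
  increments:
    - [[0,0,0],[0,0,0],0.6]
    - [[0,0,0],[0,0,0],0.6]
    - [[0,0,0],[0,0,0],0.6]
    - [[0,0,-10],[0,0,0],0.6]
    - [[0,0,-30],[0,0,0],0.6]
    - [[0,0,-60],[0,0,0],0.6]
    - [[0,0,-100],[0,0,0],0.6]
    - [[0,0,-100],[0,0,0],0.6]
    - [[0,0,-100],[0,0,0],0.6]
  grip_force: 20

```text
time: 13.85
ee_pos: [0.4461, -0.0374, 0.2072]
tcp_rot: [160.2, -25.8, 45.8]
wrist_force: [0.4, -0.4, -0.4]
opening: 0.0343
grasp_force: 0.0
```

Run:
```python
from fit import *
S=np.eye(4);S[:3,:3]=stubR();S[:3,3]=G['col']
a=[]
for n in ['wrist','scene']:
    im,d,P,T=shot(n);np.savez(n+'5.npz',im=im,P=P)
    Q=(P-S[:3,3])@S[:3,:3]
    v,u=np.nonzero((np.abs(Q[...,0]-.01)<.02)&(np.abs(Q[...,1])<.035)&(Q[...,2]>0)&(Q[...,2]<.06))
    cv_,cu=int(np.median(v)),int(np.median(u));h=100 if n=='wrist' else 40
    print(n,cu,cv_); y0,x0=max(cv_-h,0),max(cu-h,0)
    a.append(cv2.resize(im[y0:y0+2*h,x0:x0+2*h],(400,400),interpolation=cv2.INTER_CUBIC))
    k=(im.max(-1)<75)&(Q[...,2]>.026)&(Q[...,2]<.052)&(np.abs(Q[...,1]-.0265)<.02)&(np.abs(Q[...,0]-.01)<.025);p=Q[k]
    if len(p)>10: print(' key',len(p),np.percentile(p[:,2],[5,98]).round(3),cv2.minAreaRect((p[p[:,2]>.04][:,:2]*1000).astype(np.float32)))
    r=np.hypot(Q[...,1],Q[...,2]);m=(r>.0187)&(r<.0225)&(Q[...,2]>.004)&(Q[...,0]>.002)&(Q[...,0]<.03);p=Q[m]
    for y in np.arange(-.02,.02,.006):
        q=p[(p[:,1]>=y)&(p[:,1]<y+.006)]
        if len(q)>8: print('  y %.3f n %d x %s'%(y+.003,len(q),np.percentile(q[:,0],[2,98]).round(4)))
cv2.imwrite('pics/end.png',np.hstack(a)[...,::-1])
```

```text
wrist 294 215
 key 434 [0.035 0.049] ((9.251819610595703, 26.411460876464844), (25.89773941040039, 8.548821449279785), 34.90742111206055)
  y -0.017 n 55 x [0.0024 0.0178]
  y -0.011 n 95 x [0.0026 0.0175]
  y -0.005 n 111 x [0.0021 0.0175]
  y 0.001 n 123 x [0.0022 0.0177]
  y 0.007 n 129 x [0.0025 0.0172]
  y 0.013 n 143 x [0.0025 0.0175]
  y 0.019 n 49 x [0.0051 0.0175]
scene 276 226
 key 69 [0.031 0.049] ((9.305153846740723, 21.722166061401367), (21.44530487060547, 8.942733764648438), 26.31179428100586)
  y -0.017 n 17 x [0.0039 0.0202]
  y -0.011 n 14 x [0.0026 0.0241]
  y -0.005 n 9 x [0.0032 0.0288]
```

View pics/end.png

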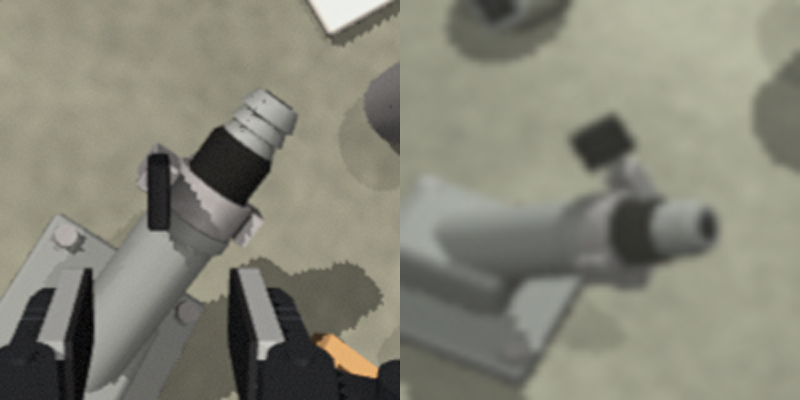

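The clamp sits square against the collar, with the outer edge of the band at about 17.5 mm all the way across. The key stands at about 145° (2.5 rad), and the gripper is clear of everything.

```bash
python3 -c "
from h import *
print(workorder.job_done())"
```

```text
the job is handed in; nothing more can be done
None
```

The job is handed in after about 14 s: the clamp is seated square against the collar, its key turned clockwise to about 2.5 rad (snug from 2.1), and the gripper let go and clear, with the bowl and cup left alone.

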